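Seat the sample and hold the contact lever of a test fixture

TASK

First press the propped-up near end of the white sample plate down so that the plate sits level on the floor of its nest, then flip the red safety catch fully over to the right so that its nose no longer blocks the lever. Finally pull the lever by its black crossbar all the way towards the robot and finish while still holding it there against its spring, with the plate still level, the catch still flipped and every other item left where it stands.

Things in the scene. Friction and masses are not known exactly. Their poses are not given: they have to be found in the camera images.
- fixture: test fixture fixed to the bench: aluminium deck 190 (its x) x 300 (its y) mm, top 20 mm above the bench. Origin on the bench under the deck's centre; x points away from the robot (place and yaw vary), y to the left, z up. On it, from left to right: black nest with the white plate, steel lever with black crossbar, red catch
- nest_floor (a point): centre of the black nest's floor, 22 mm above the bench, at fixture (-45, +90) mm. Pocket 84 (fixture x) x 64 (fixture y) mm inside; walls 6 mm thick rise 11 mm above its floor. A stiff brass lift pin 30 mm nearer the robot (-x) than its centre props the plate 8 mm up; over about 3 N slides the pin down, where it stays
- plate_center (a point): centre (half-way up) of the loose white plate, 80 (own x) x 60 (own y) x 12 mm, 150 g, with copper stripe and orange patch on top. It lies in the nest, far edge on the floor, near (-x, orange) end propped up by the lift pin. Pressed home it is level, centre 6 mm and top 12 mm above the nest floor. Own z is up
- catch (a joint): angle of the red safety catch about an axle along fixture x: 0 to 0.1 at the start (its nose, a 12 mm square bar 85 mm long, lies level in front of a lug on the lever's right arm and blocks it), 1.57 fully flipped (stop). As it grows, the tab swings right (fixture -y) and down, the nose rises. Friction holds it where it is left (1.5 N at the tab)
- catch_tab (a point): point on the red tab, on its centre line 50 mm from the axle. The tab is an upright blade 24 mm along fixture x, 10 mm thick along fixture y, reaching 65 mm up from the axle at joint value 0, its upper 50 mm free all round; pinched across the 24 mm width it can turn between the fingers
- catch_pivot (a point): middle of the catch's axle (axis along fixture x), at fixture (58, -135, 110) mm, between two grey cheeks that reach 12 mm above it and out to 23 mm either side of it along fixture x
- lever (a joint): angle of the lever about its shaft (along fixture y): 0 released (leans 0.42 rad away from the robot), 1.05 fully pulled (stop; leans 0.63 rad towards the robot). A spring drives it back to 0 if let go: about 3 N at the crossbar at the start of the pull, 7 N at the end
- lever_grip (a point): middle of the lever's black round crossbar (16 mm diameter, 98 mm long along fixture y), 140 mm from the shaft, 178 mm above the bench when released. Two steel side arms, 14 mm thick, carry it 42 mm left and right of its middle; between them it is free all round, to be pinched from above across fixture x or hooked from its far side
- lever_pivot (a point): point on the shaft's axis below the crossbar, at fixture (50, -20, 50) mm. An aluminium contact arm 82 mm long, 18 mm wide on the same shaft stands raised (1.05 rad above level) behind the nest, tip 125 mm above the bench, and swings down over the plate's far end as the lever is pulled
- adapter: bystander: small stepped brass connector, 22 mm diameter, 26 mm tall, standing on the deck in front of the lever; origin under its centre. Leave alone
- terminator: bystander: small stepped steel connector, 18 mm diameter, 24 mm tall, standing on the deck in front of the red catch; origin under its centre. Leave alone
- screwdriver: bystander: screwdriver lying on the bench left of the fixture; origin under its middle. Leave alone
- spare_plate: bystander: green plate 80 x 60 x 12 mm lying on the bench left of the fixture; origin under its centre. Leave alone
- multimeter: bystander: yellow hand-held meter 150 x 75 x 34 mm (dial to 45 mm) lying on the bench right of the fixture; origin under its centre. Leave alone
- parts_tray: bystander: blue divided tray 120 x 90 x 30 mm on the bench right of the fixture; origin under its centre. Leave alone
- cleaner: bystander: bottle 48 mm diameter, 120 mm tall, on the bench left of the fixture; origin under its centre. Leave alone
Not all that is in view belongs to the job. Of the things like the part that bears plate_center, leave any that is purple; of the rest the larger one is meant.

How it is judged:
On the way, in this order (a step that is already met when the one before it is completed fails the run):
1. the plate sits level in its nest, pressed down on the floor (angle between plate_center's own z axis and vertical below 0.035 rad and z of plate_center in the frame of nest_floor below 0.0085 m and horizontal distance between plate_center and nest_floor below 0.008 m), for 0.2 s.
2. the red catch is flipped over (value of joint catch above 1.2 rad), for 0.2 s.
3. the lever is pulled all the way by the robot (value of joint lever above 0.88 rad and (contact force between lever and the fingers above 1.5 N or contact force between lever and the arm above 1.5 N)), for 0.2 s.
At the end, for the whole second after the job is handed in: Robot holds the lever pulled: above 0.88 rad, at rest, over 1.5 N between robot and lever; catch above 1.2 rad; plate in the nest, tilted under 0.035 rad, centre within 8 mm sideways of the nest's centre and under 8.5 mm above its floor. (No bystander moved over 30 mm.) (all of step 1 and all of step 3 and velocity of joint lever below 0.1 rad/s and value of joint catch above 1.2 rad); the arm keeps its last pose, push and grip.
It fails at once if a bystander is moved more than 30 mm (distance of any of adapter, terminator, screwdriver, spare_plate, multimeter, parts_tray, cleaner from where it was at the start of the episode above 0.03 m).
It fails at once if the lever is forced past the unflipped catch (value of joint lever above 0.3 rad and value of joint catch below 0.6 rad).
It also fails if it takes over 54 s, if anything falls off the work surface, if the arm or the gripper's body presses on something with over 40 N, if the wrist force passes 120 N, or if a joint passes its speed limit or range.

ROBOT

A 6-joint arm with a two-finger parallel gripper is mounted at the origin on the work surface. World frame = base frame: x ahead of the robot, y to its left, z up, the work surface at z = 0. Lengths are in m, angles in rad, forces in N, time in s.
With the tool pointing down it reaches from about 0.25 to 0.725 m from the base axis. Payload 4 kg.
Tool frame: the origin (TCP) lies at the very end of the fingers, on their centre line; the grasp point (between the pads) lies 19 mm behind it; z points along the fingers, y is the line along which they close (so a half turn about z gives the same grasp; the last joint's range is limited). The gripper opens to 85 mm and grips with 20 to 120 N. Pads are 22 mm wide; open, the fingers measure 114 mm over their backs; the gripper's body (76 mm by 85 mm) begins 54 mm behind the grasp point. The pads swing forward as they close: fully open they stand 13 mm farther back than shut.
Start: joints at [-1.126, 0.241, 0.005, 1.335, 0, 1.571], TCP at [0.215, -0.451, 0.231] pointing down, gripper open.
Joint ranges: [-2.72, 2.72], [-1.05, 1.87], [-1.09, 1.28], [-1.99, 2.15], [-1.42, 1.44], [-3.14, 3.14]. Speed limits (rad/s): [2.79, 2.79, 3.14, 3.14, 3.14, 3.14].

INTERFACE

Orientations are given as a unit quaternion [x, y, z, w].
In Python, from workcell import bot, vision, workorder, boxes_of gives the robot as it stands.
- The arm moves only by the tool send_rows, never from a script. Its argument "motion" is text: rows parted by semicolons, each of 5 numbers parted by spaces: the closure, from -1 (fully open) to 1 (shut), so that 0 is half open, then the shift along the tool's x, y, z in cm, then the turn about the tool's z in rad. In form: claw x y z twist; .... A call has 1 to 5 rows; each row is the pose to reach, as a shift and turn from the pose commanded when the call began, along the tool's axes at that moment; what a row does not reach only later rows make up. A row lasts 1/10 s, in which the tool goes at most 50 mm and 8.59 degrees, less where a joint would pass 70% of its speed; a pose out of reach is approached as far as the arm can. A call with a gripper value outside its range is refused whole. The fingers move at their own pace and stop on an object; the grip force is fixed at half the most. Time passes only in rows, so rows that repeat a pose let the fingers close. It gives the time, the measured TCP pose, the force, the opening and the grip force at its end, in the units of the state.
- bot.get_obs(): the state, without advancing time (a new reading comes with each control period).
- vision.camera(name): name is "scene" or "top" or "wrist"; returns the picture (420x560x3 uint8, red, green, blue); there is no depth.
- vision.camera_model(name): a dict with "fov_y" (degrees; the focal length in pixels is half the picture's height over the tangent of half this angle, whatever the lens; pixels are square), "cx", "cy" (the principal point, pixels), "k1" (the pictures are not rectified: a ray, as slopes to the right and down, at radius r is drawn at 1 + k1 r^2 times it, then the intrinsics apply), "world_from_camera" (4x4, takes a point from camera to world coordinates); the wrist camera has in their place "hand_eye" (4x4, takes a point from camera to tool coordinates, whose origin is the TCP and whose axes are the flange's). Camera axes: x right, y down, z forward; pixel columns grow to the right and rows downward; lengths in m; the calibration is good to about 2 mm. A picture is of the moment at which its call begins: read the wrist's pose just before it. camera_model takes no time and is no camera call.
- workorder.job_done(): hands the job in; it is judged then, once.
Trained networks look in the newest picture that a camera, given by its name, has taken for a name from the list of things; names that differ only in an ending like _2 or _b are one class to them, and where a whole thing is asked for, a point or a joint stands for the part that bears it (a point fixed in the world has none). Each returns a list of dicts, best first, with "conf" (0 to 1); they miss things now and then, are a little off and sometimes report something else, mostly with a low value. They report only what shows in the picture. A call takes as long as a camera call. They do not tell look-alikes from the thing itself.
- boxes_of(camera, target): "rect" ([centre column, centre row, width, height] in pixels, round what is visible of it).
The state is a dict: "clock": time; "joint_pos": joint angles; "joint_vel": joint speeds; "tau": joint torques, N m; "eef_pos": TCP position; "tool_rot": TCP orientation; "ft_force": force on the tool from outside, world axes, zero at the start; "ft_torque": the same for the moment, N m; "grip_width": finger opening in m; "grasp_force": force on a finger pad.
Only numpy, scipy, OpenCV 4.12 (cv2) and the standard library are available. Lean on these libraries where they do the work, as an engineer would, in place of code of your own. Each camera call takes 0.05 s, during which the arm holds its last target. There are 200 camera calls.

## Working session

There is one attempt and no reset: what is moved stays moved. The work goes in short steps, Python scripts to look and compute and a tool call to move; the robot and the scene stay as the last step left them, time stands still between calls to the robot, and variables do not carry over. Pictures are saved under pics/ and viewed, at most 10 in all, crops included, and the job is handed in when it is done.

Besides the shell and the picture viewer there is one more tool, called after ">>>" in YAML: its name, and indented under it one key for each argument. send_rows: Moves the arm, as the interface text tells. Its arguments: {"type":"object","properties":{"motion":{"type":"string"}},"required":["motion"]}

```bash
mkdir -p pics; ls; cat > h.py <<'E'
import numpy as np, cv2
from scipy.spatial.transform import Rotation as R
from workcell import bot, vision, workorder, boxes_of
def K(m,h=420):
    f=h/2/np.tan(np.radians(m["fov_y"])/2); return f
def ray(m,uv,T=None):
    f=K(m); d=np.array([(uv[0]-m["cx"])/f,(uv[1]-m["cy"])/f]); s=d.copy()
    for _ in range(20): s=d/(1+m["k1"]*(s@s))
    T=np.array(m["world_from_camera"]) if T is None else T
    return T[:3,3],T[:3,:3]@np.array([s[0],s[1],1])
def at_z(m,uv,z,T=None):
    o,d=ray(m,uv,T); return o+d*(z-o[2])/d[2]
def proj(m,p,T=None):
    T=np.array(m["world_from_camera"]) if T is None else T
    c=(np.asarray(p)-T[:3,3])@T[:3,:3]; s=c[...,:2]/c[...,2:]
    s=s*(1+m["k1"]*(s**2).sum(-1,keepdims=True)); return s*K(m)+[m["cx"],m["cy"]]
def wristT(m):
    o=bot.get_obs(); T=np.eye(4); T[:3,:3]=R.from_quat(o["tool_rot"]).as_matrix(); T[:3,3]=o["eef_pos"]
    return T@np.array(m["hand_eye"])
E
python3 - <<'E'
from h import *
o=bot.get_obs(); print(o["clock"],o["eef_pos"],o["tool_rot"],o["ft_force"],o["grip_width"])
for c in ["top","scene"]:
    im=vision.camera(c); cv2.imwrite(f"pics/{c}0.png",im[...,::-1]); m=vision.camera_model(c); print(c,m)
for c in ["top","scene"]:
    for t in ["fixture","plate_center","catch","lever","lever_grip","catch_tab","adapter","terminator"]:
        print(c,t,[(round(b["conf"],2),np.round(b["rect"]).tolist()) for b in boxes_of(c,t)][:4])
E
```

```text
pics
0.0 [ 0.2148717  -0.45077667  0.23042199] [ 9.75371895e-01  2.20564267e-01 -2.25585732e-04 -1.00978650e-03] [-0.54749717 -0.50315505 -0.35228124] 0.08552997751960251
top {'fov_y': 42.22156487138146, 'cx': 283.1789241357415, 'cy': 202.22798747770966, 'k1': -0.16483474661791778, 'world_from_camera': array([[ 0.02331531, -0.99536322,  0.09331907,  0.43952615],
       [-0.99971693, -0.02277084,  0.00689527, -0.00278966],
       [-0.00473834, -0.09345342, -0.99561238,  1.49428533],
       [ 0.        ,  0.        ,  0.        ,  1.        ]])}
scene {'fov_y': 52.39838503047478, 'cx': 275.5718858191682, 'cy': 212.35846333349684, 'k1': -0.03829656191599304, 'world_from_camera': array([[-0.33003563,  0.79700231, -0.50582982,  1.07564426],
       [ 0.94393186,  0.27392227, -0.1842803 ,  0.19961255],
       [-0.00831378, -0.53828795, -0.84271998,  1.04386741],
       [ 0.        ,  0.        ,  0.        ,  1.        ]])}
top fixture [(0.66, [275.0, 214.0, 124.0, 101.0])]
top plate_center [(0.72, [184.0, 243.0, 19.0, 23.0]), (0.61, [180.0, 195.0, 33.0, 25.0]), (0.59, [239.0, 224.0, 24.0, 
[... 235 characters left out ...]
tab [(0.78, [318.0, 204.0, 40.0, 17.0])]
top adapter [(0.54, [318.0, 200.0, 38.0, 14.0]), (0.39, [276.0, 239.0, 4.0, 11.0])]
top terminator []
scene fixture [(0.83, [286.0, 246.0, 132.0, 100.0])]
scene plate_center [(0.91, [326.0, 243.0, 27.0, 32.0]), (0.72, [374.0, 288.0, 31.0, 29.0]), (0.63, [237.0, 216.0, 34.0, 34.0]), (0.54, [380.0, 246.0, 18.0, 21.0])]
scene catch [(0.62, [238.0, 217.0, 33.0, 35.0])]
scene lever [(0.89, [277.0, 251.0, 83.0, 46.0])]
scene lever_grip [(0.97, [277.0, 250.0, 80.0, 47.0])]
scene catch_tab [(0.2, [263.0, 208.0, 8.0, 7.0])]
scene adapter [(0.54, [292.0, 220.0, 7.0, 12.0]), (0.18, [400.0, 336.0, 23.0, 27.0])]
scene terminator [(0.46, [262.0, 206.0, 11.0, 8.0])]
```

View pics/top0.png

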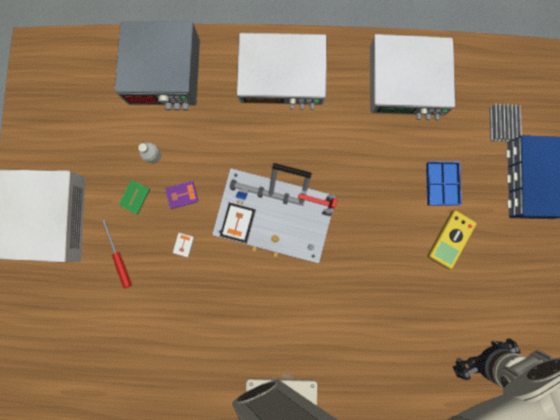

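View pics/scene0.png

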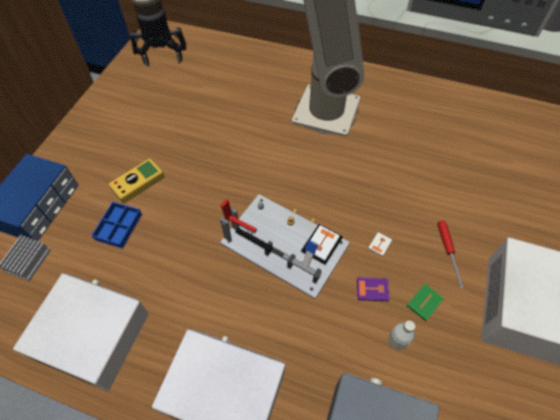

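Candidates in the top picture: white plate in the nest (239,224), small white plate (184,243), purple plate (180,195), green spare (135,197). The larger non-purple one, with orange patch in the black nest at (239,224), is meant. I'll confirm it in a crop, with a fixture model overlay.

```bash
cat >> h.py <<'E'
def F(p,q): # fixture point(s) mm -> world m, p=(x,y,yaw)
    q=np.atleast_2d(q)/1000.; c,s=np.cos(p[2]),np.sin(p[2])
    return np.c_[p[0]+c*q[:,0]-s*q[:,1],p[1]+s*q[:,0]+c*q[:,1],q[:,2]]
LR=np.array([-np.sin(.42),0,np.cos(.42)])
MP=np.array([[95,150,20],[-95,150,20],[-95,-150,20],[95,-150,20],[-93,52,33],[3,52,33],[3,128,33],[-93,128,33],[50+140*np.sin(.42),-20+49,178],[50+140*np.sin(.42),-20-49,178],[58,-135,175],[58,-135,110]])
E
python3 - <<'E'
from h import *
from scipy.optimize import least_squares
m=vision.camera_model("top")
pts=np.array([(232,169),(213,235),(320,262)]) 
r=least_squares(lambda p:(proj(m,F(p,MP[:3]))-pts).ravel(),[.45,0,-.25]); p=r.x; print(p,r.fun)
im=cv2.imread("pics/top0.png")[150:280,200:350]; im=cv2.resize(im,None,fx=5,fy=4.6*5/4.6,interpolation=cv2.INTER_CUBIC)[:600]
for i,q in enumerate(proj(m,F(p,MP))):
    q=(q-[200,150]+.5)*5; cv2.circle(im,tuple(q.astype(int)),3,(0,255,0),1); 
cv2.imwrite("pics/crop1.png",im)
E
```

```text
[ 0.54224881  0.02759252 -0.22755874] [-0.79578317 -0.93538978  0.31198645  0.14589739  0.47147258  0.75563023]
```

View pics/crop1.png

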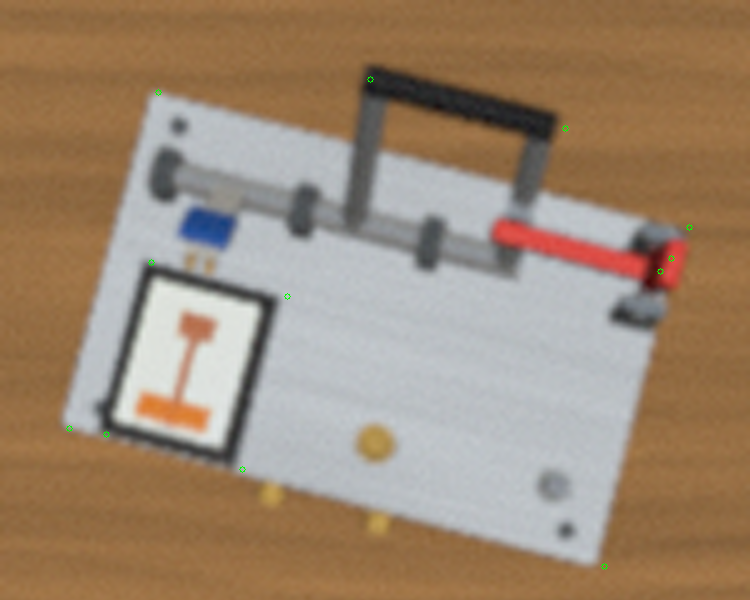

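The crop confirms the white plate with orange patch in the black nest (crop ~190,365). The deck corners, crossbar (370,82)-(553,127) and red tab (668,262) are visible too. Next: refine the fixture fit and plan.

```bash
python3 - <<'E'
from h import *
from scipy.optimize import least_squares
m=vision.camera_model("top")
idx=[0,1,2,4,5,6,8,9]
c=np.array([(155,92),(64,428),(600,565),(233,463),(277,296),(148,264),(368,80),(555,126)])
pts=(c+.5)/5-.5+[200,150]
# index5 -> MP[5]=far right, 6 far left, 4 near right
r=least_squares(lambda p:(proj(m,F(p,MP[idx]))-pts).ravel(),[.45,0,-.25],loss="soft_l1"); p=r.x; print(p.round(4),r.fun.reshape(-1,2).round(2).tolist())
np.save("p.npy",p)
for n,q in dict(plate_near=(-75,90,42),nestc=(-45,90,22),tab=(58,-135,160),grip=(50+140*np.sin(.42),-20,178),grip_end=(50-140*np.sin(.63),-20,50+140*np.cos(.63)),adapter=(0,0,20)).items(): print(n,F(p,q).round(4))
print(bot.get_obs()["clock"], R.from_quat(bot.get_obs()["tool_rot"]).as_matrix().round(3).tolist()); print(vision.camera_model("wrist"))
E
```

```text
[ 0.5424  0.0306 -0.2279] [[-0.45, -0.03], [-0.17, -0.16], [-0.24, 0.09], [0.67, 1.09], [0.88, -0.03], [-0.47, -0.59], [-0.71, -0.38], [0.72, 0.26]]
plate_near [[0.4897 0.1352 0.042 ]]
nestc [[0.5189 0.1284 0.022 ]]
tab [[ 0.5684 -0.1141  0.16  ]]
grip [[ 0.6422 -0.0131  0.178 ]]
grip_end [[0.5063 0.0184 0.1631]]
adapter [[0.5424 0.0306 0.02  ]]
0.9 [[0.903, 0.43, 0.0], [0.43, -0.903, -0.0], [0.0, 0.0, -1.0]]
{'fov_y': 58.060903079240795, 'cx': 279.59276118223903, 'cy': 214.26823987029854, 'k1': -0.006622993639290954, 'hand_eye': array([[ 5.39786232e-04, -9.59092206e-01, -2.83093357e-01,
         7.16986547e-02],
       [ 9.99999801e-01,  6.09824369e-04, -1.59281994e-04,
        -4.83460058e-04],
       [ 3.25403346e-04, -2.83093215e-01,  9.59092345e-01,
        -1.43519806e-01],
       [ 0.00000000e+00,  0.00000000e+00,  0.00000000e+00,
         1.00000000e+00]])}
```

```bash
cat >> h.py <<'E'
def go(q,yawoff=np.pi/2,p=None):
    p=np.load("p.npy") if p is None else p
    o=bot.get_obs(); Rm=R.from_quat(o["tool_rot"]).as_matrix()
    d=Rm.T@(F(p,q)[0]-o["eef_pos"])*100; y=np.arctan2(Rm[1,0],Rm[0,0])
    tw=-((p[2]+yawoff-y+np.pi)%(2*np.pi)-np.pi)
    print("t",o["clock"],"delta cm",d.round(2),"twist",round(tw,3),"F",np.round(o["ft_force"],1),"w",round(o["grip_width"],4))
E
python3 -c "
from h import *
go((-68,90,150))"
```

```text
t 0.9 delta cm [ 50.57 -40.7    8.13] twist -0.898 F [ 0.5 -0.3  0.7] w 0.0854
```

>>> send_rows:
  motion: "1 3.9 -3.1 0 -0.15; 1 7.8 -6.2 0 -0.3; 1 11.7 -9.4 0 -0.45; 1 15.6 -12.5 0 -0.6; 1 19.4 -15.6 0 -0.7"

```text
clock: 1.4
eef_pos: [0.3236, -0.2254, 0.2315]
tool_rot: [0.839, 0.543, 0.0, 0.0]
ft_force: [1.0, -0.7, -0.3]
grip_width: 0.0123
grasp_force: 0.0
```

```bash
python3 -c "
from h import *
go((-68,90,150))"
```

```text
t 1.4 delta cm [39.83  1.06  8.16] twist -0.194 F [ 1.  -0.7 -0.3] w 0.0123
```

>>> send_rows:
  motion: "1 4.5 0.1 0 -0.1; 1 9 0.3 0 -0.19; 1 13.5 0.5 0 -0.19; 1 18 0.7 0 -0.19; 1 22.5 0.8 0 -0.19"

```text
clock: 1.9
eef_pos: [0.4241, -0.0236, 0.2316]
tool_rot: [0.785, 0.619, 0.0, 0.0]
ft_force: [0.8, -0.9, 0.2]
grip_width: -0.0001
grasp_force: 0.0
```

```bash
python3 -c "
from h import *
go((-68,90,150))"
```

```text
t 1.9 delta cm [16.98  3.36  8.17] twist -0.008 F [ 0.8 -0.9  0.2] w -0.0001
```

>>> send_rows:
  motion: "1 4.2 0.8 2 -0.01; 1 8.5 1.7 4 -0.01; 1 12.7 2.5 6 -0.01; 1 17 3.4 8 -0.01; 1 17 3.4 8 -0.01"

```text
clock: 2.4
eef_pos: [0.4962, 0.1359, 0.1479]
tool_rot: [0.78, 0.625, -0.001, -0.001]
ft_force: [-1.5, -0.6, -0.3]
grip_width: -0.0003
grasp_force: 0.0
```

>>> send_rows:
  motion: "1 0 0 0 0; 1 0 0 0 0"

```text
clock: 2.6
eef_pos: [0.496, 0.1312, 0.1518]
tool_rot: [0.783, 0.623, -0.0, 0.0]
ft_force: [-0.5, -0.9, 0.9]
grip_width: -0.0001
grasp_force: 0.0
```

```bash
python3 - <<'E'
from h import *
go((-68,90,150)); m=vision.camera_model("wrist"); T=wristT(m); im=vision.camera("wrist").copy()[...,::-1].copy(); cv2.imwrite("pics/w0.png",im)
np.save("T0.npy",T); p=np.load("p.npy")
for q in proj(m,F(p,np.r_[MP[:9],[[-68,90,40]]]),T): cv2.circle(im,tuple(np.round(q).astype(int)),3,(0,255,0),1)
cv2.imwrite("pics/w0o.png",im)
E
```

```text
t 2.6 delta cm [ 0.24 -0.01  0.18] twist 0.001 F [-0.5 -0.9  0.9] w -0.0001
```

View pics/w0o.png

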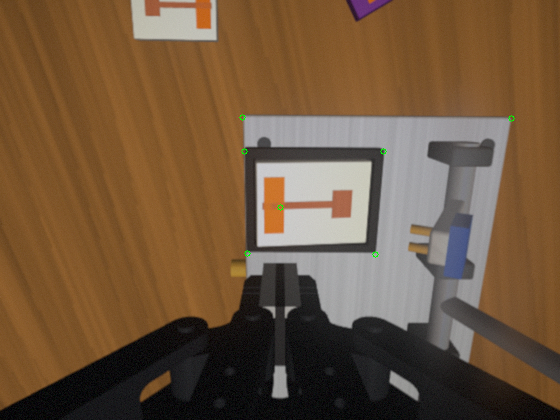

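The overlay lies on the deck and nest corners within about 2 mm. The press point falls on the plate by its orange end at (280,207). Pressing down.

>>> send_rows:
  motion: "1 0.2 0 4 0; 1 0.2 0 7.5 0; 1 0.2 0 9.5 0; 1 0.2 0 10 0; 1 0.2 0 10.4 0"

```text
clock: 3.15
eef_pos: [0.4971, 0.133, 0.0481]
tool_rot: [0.783, 0.622, 0.0, 0.0]
ft_force: [0.7, 0.7, 1.1]
grip_width: 0.0002
grasp_force: 0.0
```

>>> send_rows:
  motion: "1 0 0 0.3 0; 1 0 0 0.6 0; 1 0 0 0.9 0; 1 0 0 1.2 0; 1 0 0 1.2 0"

```text
clock: 3.65
eef_pos: [0.4968, 0.1341, 0.0353]
tool_rot: [0.782, 0.623, 0.0, -0.0]
ft_force: [-0.7, -0.1, 0.5]
grip_width: -0.0001
grasp_force: 0.2
```

>>> send_rows:
  motion: "1 0 0 0.1 0; 1 0 0 0.2 0; 1 0 0 0.3 0; 1 0 0 0.3 0"

```text
clock: 4.05
eef_pos: [0.4966, 0.1341, 0.034]
tool_rot: [0.782, 0.623, 0.0, -0.0]
ft_force: [-4.5, -0.4, 14.4]
grip_width: -0.0001
grasp_force: 7.1
```

>>> send_rows:
  motion: "1 0 0 -2 0; 1 0 0 -7 0; 1 0 0 -11 0; 1 0 0 -12 0; 1 0 0 -12 0"

```text
clock: 4.55
eef_pos: [0.4983, 0.1341, 0.1543]
tool_rot: [0.782, 0.623, 0.002, 0.001]
ft_force: [0.6, -0.1, 0.3]
grip_width: 0.0
grasp_force: 0.0
```

```bash
python3 - <<'E'
from h import *
m=vision.camera_model("wrist"); T=wristT(m); im=vision.camera("wrist").copy()[...,::-1].copy(); cv2.imwrite("pics/w1.png",im)
p=np.load("p.npy")
a=cv2.imread("pics/w0.png")[130:270,220:400]
for q in proj(m,F(p,[[-85,60,34],[-5,60,34],[-5,120,34],[-85,120,34]]),T): cv2.circle(im,tuple(np.round(q).astype(int)),2,(0,255,0),1)
b=im[130:270,220:400]
cv2.imwrite("pics/cmp1.png",cv2.resize(np.hstack([a,b]),None,fx=2.2,fy=2.2,interpolation=cv2.INTER_CUBIC))
go((58,-105,210))
E
```

```text
t 4.6 delta cm [-19.55  12.54  -5.77] twist 0.002 F [-0.8 -0.  -1.7] w 0.0002
```

View pics/cmp1.png

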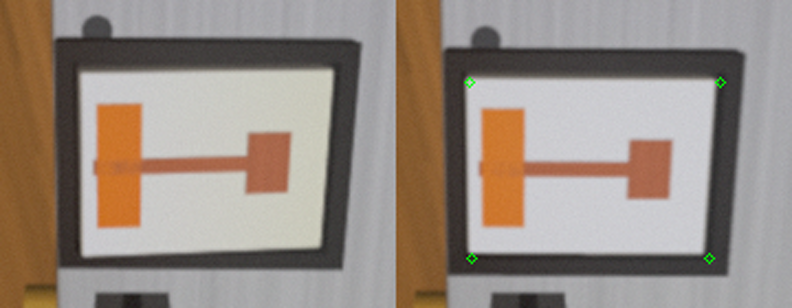

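Left shows the tilted plate before, right the plate after the press: rectangular and matching the level-plate overlay within about 2 mm. Now to the catch, left of the tab.

>>> send_rows:
  motion: "1 -1 0.5 -5 0; 1 -5 3 -6 0; 1 -9 5.5 -6 0; 1 -13 8.2 -6 0; 1 -17 10.8 -6 0"

```text
clock: 5.1
eef_pos: [0.5631, -0.0576, 0.2095]
tool_rot: [0.782, 0.623, -0.002, -0.001]
ft_force: [2.0, 0.6, -0.3]
grip_width: -0.0002
grasp_force: 0.0
```

>>> send_rows:
  motion: "1 -2.7 1.7 0 0; 1 -2.7 1.7 0 0; 1 -2.7 1.7 0 0; 1 -2.7 1.7 0 0"

```text
clock: 5.5
eef_pos: [0.5733, -0.0853, 0.2106]
tool_rot: [0.782, 0.623, -0.001, -0.001]
ft_force: [-0.6, 0.3, -0.6]
grip_width: -0.0
grasp_force: 0.0
```

```bash
python3 - <<'E'
from h import *
go((58,-107,145)); m=vision.camera_model("wrist"); T=wristT(m); im=vision.camera("wrist").copy()[...,::-1].copy(); cv2.imwrite("pics/w2.png",im)
p=np.load("p.npy")
for q in proj(m,F(p,[[46,-140,175],[70,-140,175],[46,-130,175],[70,-130,175],[107,-69,178],[107,29,178],[58,-107,145]]),T): cv2.circle(im,tuple(np.round(q).astype(int)),3,(0,255,0),1)
cv2.imwrite("pics/w2o.png",im)
E
```

```text
t 5.5 delta cm [-0.12  0.2   6.56] twist 0.003 F [-0.6  0.3 -0.6] w -0.0
```

View pics/w2o.png

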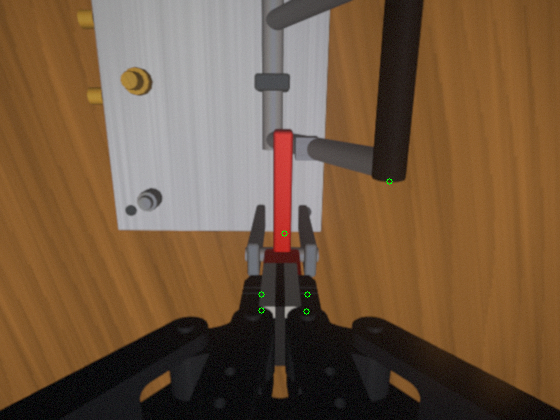

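The nose, cheeks (255,255)/(310,255) and crossbar end (390,180) agree with the model. Lowering left of the tab, then pushing it over in an arc.

>>> send_rows:
  motion: "1 -0.1 0.2 2 0; 1 -0.1 0.2 4 0; 1 -0.1 0.2 5.5 0; 1 -0.1 0.2 5.5 0; 1 -0.1 0.2 5.5 0"

```text
clock: 6.05
eef_pos: [0.5759, -0.0865, 0.1575]
tool_rot: [0.782, 0.624, -0.0, -0.0]
ft_force: [0.1, 0.4, 0.6]
grip_width: -0.0001
grasp_force: 0.0
```

```bash
python3 -c "
from h import *
go((58,-107,155))"
```

```text
t 6.05 delta cm [-0.05 -0.1   0.25] twist 0.004 F [0.1 0.4 0.6] w -0.0001
```

>>> send_rows:
  motion: "1 -1.3 -0.1 0.2 0; 1 -2.6 -0.1 0.2 0; 1 -3.3 -0.1 0.3 0; 1 -4.0 -0.1 0.5 0; 1 -4.7 -0.1 0.7 0"

```text
clock: 6.55
eef_pos: [0.5645, -0.134, 0.1504]
tool_rot: [0.783, 0.623, 0.0, 0.0]
ft_force: [1.8, 1.7, -0.4]
grip_width: -0.0001
grasp_force: 0.7
```

>>> send_rows:
  motion: "1 -0.8 0 0.4 0; 1 -1.4 0 0.9 0; 1 -2.1 0 1.5 0; 1 -2.8 0 2.5 0; 1 -3.0 0 3.2 0"

```text
clock: 7.05
eef_pos: [0.5574, -0.1635, 0.1172]
tool_rot: [0.783, 0.623, -0.0, 0.0]
ft_force: [0.7, 0.4, 1.1]
grip_width: 0.0001
grasp_force: 0.6
```

```bash
python3 -c "
from h import *
go((58,-184,114))"
```

```text
t 7.05 delta cm [ 0.16 -0.05  0.32] twist 0.001 F [0.7 0.4 1.1] w 0.0001
```

Press the last few millimetres to the stop, gently.

>>> send_rows:
  motion: "1 0 0 0.2 0; 1 0 0 0.4 0; 1 0 0 0.5 0; 1 0 0 0.5 0"

```text
clock: 7.45
eef_pos: [0.5571, -0.1634, 0.1148]
tool_rot: [0.782, 0.623, -0.001, 0.001]
ft_force: [-4.1, -2.1, 8.3]
grip_width: 0.0002
grasp_force: 4.3
```

>>> send_rows:
  motion: "1 -0.5 0 -2 0; 1 -1 0 -6 0; 1 -1 0 -10 0; 1 -1 0 -12 0; 1 -1 0 -12 0"

```text
clock: 7.95
eef_pos: [0.5576, -0.1727, 0.2374]
tool_rot: [0.782, 0.623, 0.002, 0.003]
ft_force: [0.3, 0.2, -0.0]
grip_width: 0.0001
grasp_force: 0.0
```

```bash
python3 -c "
from h import *
go((142,-20,235)); im=vision.camera('wrist')[...,::-1]; cv2.imwrite('pics/w3.png',im)"
```

```text
t 7.95 delta cm [17.44  8.16  0.29] twist 0.002 F [ 0.3  0.2 -0. ] w 0.0001
```

View pics/w3.png

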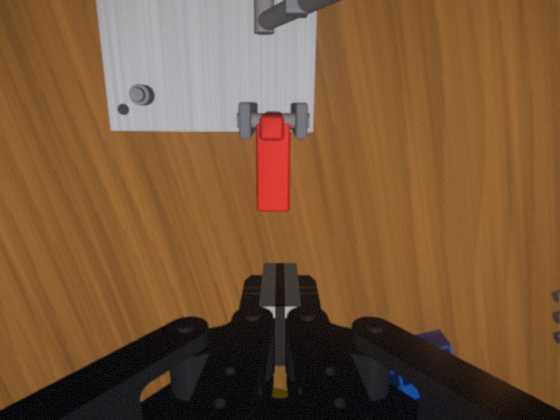

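The catch is fully flipped: tab lies to the right (273,170), nose end-on at (272,125), and the terminator is untouched at (140,95). Next, to the far side of the crossbar.

>>> send_rows:
  motion: "1 3.5 1.7 0 0; 1 7 3.3 0 0; 1 10.5 5 0 0; 1 14 6.6 0 0; 1 17.4 8.2 0 0"

```text
clock: 8.5
eef_pos: [0.6743, -0.0194, 0.2307]
tool_rot: [0.782, 0.623, -0.002, -0.001]
ft_force: [0.7, -0.4, -0.8]
grip_width: -0.0
grasp_force: 0.0
```

>>> send_rows:
  motion: "1 0 0 0 0; 1 0 0 0 0; 1 0 0 0 0"

```text
clock: 8.8
eef_pos: [0.6735, -0.0216, 0.2318]
tool_rot: [0.782, 0.623, -0.001, -0.001]
ft_force: [-0.5, 0.1, 0.3]
grip_width: -0.0001
grasp_force: 0.0
```

```bash
python3 - <<'E'
from h import *
go((142,-20,148)); m=vision.camera_model("wrist"); T=wristT(m); im=vision.camera("wrist").copy()[...,::-1].copy()
p=np.load("p.npy")
for q in proj(m,F(p,[[107,-69,178],[107,29,178],[142,-20,178]]),T): cv2.circle(im,tuple(np.round(q).astype(int)),3,(0,255,0),1)
cv2.imwrite("pics/w4.png",im)
E
```

```text
t 8.8 delta cm [0.12 0.28 8.38] twist 0.001 F [-0.5  0.1  0.3] w -0.0001
```

View pics/w4.png

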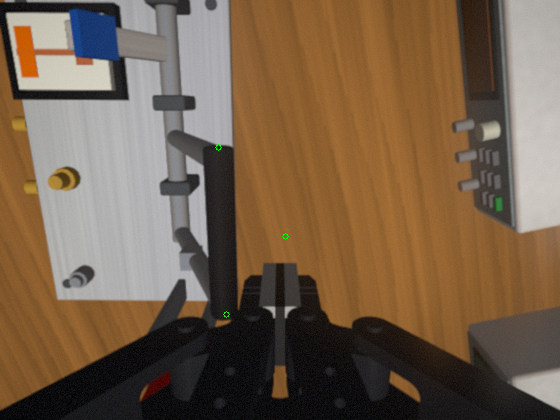

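The crossbar matches the model points (218,147)/(226,314), and the finger target at (285,236) is clear beyond it. Descending.

>>> send_rows:
  motion: "1 0.1 0.3 3 0; 1 0.1 0.3 5 0; 1 0.1 0.3 6.5 0; 1 0.1 0.3 7.5 0; 1 0.1 0.3 7.7 0"

```text
clock: 9.35
eef_pos: [0.6764, -0.0217, 0.1551]
tool_rot: [0.783, 0.622, -0.001, -0.001]
ft_force: [-0.0, 0.3, -0.2]
grip_width: -0.0001
grasp_force: 0.0
```

>>> send_rows:
  motion: "1 0 -0.8 0 0; 1 0 -1.6 0 0; 1 0 -2.5 -0.2 0; 1 0 -3.4 -0.5 0; 1 0 -4.2 -0.7 0"

```text
clock: 9.85
eef_pos: [0.6391, -0.012, 0.1667]
tool_rot: [0.783, 0.623, 0.003, 0.003]
ft_force: [4.7, -2.9, 4.7]
grip_width: 0.0001
grasp_force: 2.7
```

```bash
python3 -c "
from h import *
go((142,-20,155))"
```

```text
t 9.85 delta cm [-0.04  3.81  1.2 ] twist 0.001 F [ 4.7 -2.9  4.7] w 0.0001
```

>>> send_rows:
  motion: "1 0 -1.2 -0.2 0; 1 0 -2.5 -0.3 0; 1 0 -3.8 -0.3 0; 1 0 -5 -0.2 0; 1 0 -6.3 0 0"

```text
clock: 10.35
eef_pos: [0.5776, 0.0027, 0.1663]
tool_rot: [0.782, 0.623, 0.003, 0.003]
ft_force: [4.5, -0.7, 3.7]
grip_width: 0.0
grasp_force: 2.4
```

>>> send_rows:
  motion: "1 0 -1 0.4 0; 1 0 -2 0.8 0; 1 0 -3 1.3 0; 1 0 -3.8 1.7 0; 1 0 -4.2 1.9 0"

```text
clock: 10.85
eef_pos: [0.5352, 0.0125, 0.1457]
tool_rot: [0.782, 0.623, 0.002, 0.001]
ft_force: [5.0, -0.6, 3.7]
grip_width: -0.0001
grasp_force: 2.4
```

```bash
python3 -c "
from h import *
go((-10,-20,145))"
```

```text
t 10.85 delta cm [-0.08 -0.71  0.07] twist 0.002 F [ 5.  -0.6  3.7] w -0.0001
```

>>> send_rows:
  motion: "1 0 -0.3 0.1 0; 1 0 -0.5 0.2 0; 1 0 -0.6 0.2 0; 1 0 -0.6 0.2 0; 1 0 -0.6 0.2 0"

```text
clock: 11.35
eef_pos: [0.53, 0.0137, 0.1426]
tool_rot: [0.782, 0.623, 0.001, 0.001]
ft_force: [6.0, -0.2, 0.7]
grip_width: -0.0001
grasp_force: 3.2
```

```bash
python3 - <<'E'
from h import *
go((-10,-20,145))
p=np.load("p.npy"); m=vision.camera_model("scene"); im=vision.camera("scene").copy()[...,::-1].copy()
for th in (.88,1.05):
    l=.42-th
    for y in (-69,29):
        q=proj(m,F(p,[50+140*np.sin(l),y,50+140*np.cos(l)]))[0]; cv2.circle(im,tuple(np.round(q).astype(int)),1,(0,255,0) if th<1 else (255,0,255),-1)
cv2.imwrite("pics/s1.png",cv2.resize(im[170:310,200:370],None,fx=4.2,fy=4.2,interpolation=cv2.INTER_CUBIC))
E
```

```text
t 11.35 delta cm [-0.07 -0.17 -0.24] twist 0.002 F [ 6.  -0.2  0.7] w -0.0001
```

View pics/s1.png

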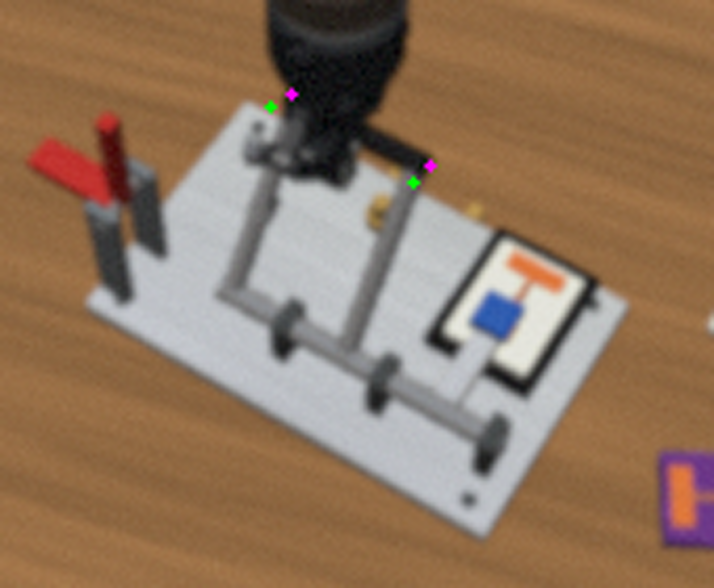

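The bar's end (425,165) lies by the magenta mark (full pull), the catch is flipped, and the plate is level under the blue contact. A last 3 mm to reach the stop.

>>> send_rows:
  motion: "1 0 -0.1 0 0; 1 0 -0.2 0 0; 1 0 -0.3 0 0; 1 0 -0.3 0 0; 1 0 -0.3 0 0"

```text
clock: 11.9
eef_pos: [0.5283, 0.014, 0.1418]
tool_rot: [0.782, 0.623, 0.002, 0.002]
ft_force: [11.0, -1.7, -5.6]
grip_width: -0.0001
grasp_force: 5.5
```

>>> send_rows:
  motion: "1 0 0 0 0; 1 0 0 0 0; 1 0 0 0 0; 1 0 0 0 0; 1 0 0 0 0"

```text
clock: 12.4
eef_pos: [0.5283, 0.014, 0.1418]
tool_rot: [0.782, 0.623, 0.002, 0.002]
ft_force: [10.8, -1.1, -4.9]
grip_width: 0.0003
grasp_force: 5.5
```

```bash
python3 -c "
from h import *
go((-10,-20,145)); print(workorder.job_done())"
```

```text
t 12.4 delta cm [-0.07  0.01 -0.32] twist 0.002 F [10.8 -1.1 -4.9] w 0.0003
the job is handed in; nothing more can be done
None
```

I handed the job in at 12.4 s with the plate pressed level, the catch flipped fully right and the lever held at its stop (about 11 N on the tool); no bystander was touched, and the hand-in gave no verdict.

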